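# Rehang the lift-off door of a sample chamber

### The arm

A 7-joint arm with a two-finger parallel gripper is mounted at the origin on a cart in front of the work surface, level with it; the furniture and walls round the work are solid. World frame = base frame: x ahead of the robot, y to its left, z up, the work surface at z = 0. Lengths are in m, angles in rad, forces in N, time in s.
With the tool pointing down it reaches from about 0.35 to 0.9 m from the base axis. Payload 19.9 kg.
Tool frame: the origin (TCP) lies at the very end of the fingers, on their centre line; the grasp point (between the pads) lies 19 mm behind it; z points along the fingers, y is the line along which they close (so a half turn about z gives the same grasp; the last joint's range is limited). The gripper opens to 94 mm and grips with 3 to 60 N. Pads are 16 mm wide; open, the fingers measure 119 mm over their backs; the gripper's body (75 mm by 177 mm) begins 78 mm behind the grasp point.
Start: joints at [-1.373, 0.417, -0.01, 1.614, 0.005, 1.111, -0.053], TCP at [0.148, 0.607, 0.205] pointing down, gripper open.
Joint ranges: [-2.81, 2.81], [-0.39, 2.02], [-1.27, 1.25], [0.06, 2.57], [-1.19, 4.33], [0.19, 2], [-2.82, 2.82]. Speed limits (rad/s): [1.89, 1.89, 2.39, 2.39, 3.01, 3.01, 3.01].

### API

Orientations are given as a rotation vector (axis times angle).
In Python, from cell import manip gives the robot as it stands.
- The arm moves only by the tool jog_arm, never from a script. Its argument "commands" is one flat list of numbers, 7 for each row, row after row: the shift along the tool's x, y, z in m, then the turn, a rotation vector about the tool's x, y, z in degrees, then the opening in per cent of the stroke, from 0 (shut) to 100 (fully open). In form: [x, y, z, rx, ry, rz, fingers, x, y, z, rx, ry, rz, fingers, ...]. A call has 1 to 20 rows; each row is the pose to reach, as a shift and turn from the pose commanded when the call began, along the tool's axes at that moment; what a row does not reach only later rows make up. A row lasts 1/8 s, in which the tool goes at most 62.5 mm and 10.7 degrees, less where a joint would pass 70% of its speed; a pose out of reach is approached as far as the arm can. A call with a gripper value outside its range is refused whole. The fingers move at their own pace and stop on an object; the grip force is fixed at half the most. Time passes only in rows, so rows that repeat a pose let the fingers close. It gives the time, the measured TCP pose, the force, the opening and the grip force at its end, in the units of the state.
- manip.get_state(): the state, without advancing time (a new reading comes with each control period).
- manip.grab_frame(name): name is "side" or "top"; returns the picture (384x512x3 uint8, red, green, blue); there is no depth.
- manip.camera_model(name): a dict with "fx", "fy", "cx", "cy" (pixels), "dist" ([k1, k2, p1, p2, k3] as OpenCV has them; the pictures are not rectified), "rvec" (rotation vector, rad) and "tvec" (3), from world to camera coordinates, as OpenCV has them. Camera axes: x right, y down, z forward; pixel columns grow to the right and rows downward; lengths in m; the calibration is good to about 2 mm. A picture is of the moment at which its call begins. camera_model takes no time and is no camera call.
- manip.job_done(): hands the job in; it is judged then, once.
The state is a dict: "time": time; "joint_positions": joint angles; "joint_vel": joint speeds; "joint_efforts": joint torques, N m; "ee_pos": TCP position; "tool_rot": TCP orientation; "force": force on the tool from outside, world axes, zero at the start; "torque": the same for the moment, N m; "grip_width": opening from 0.0 (shut) to 1.0 (fully open); "finger_force": force on a finger pad.
Only numpy, scipy, OpenCV 4.12 (cv2) and the standard library are available. Lean on these libraries where they do the work, as an engineer would, in place of code of your own. Each camera call takes 0.05 s, during which the arm holds its last target. There are 200 camera calls.

### The job

Swing the hinged flap at the top of the small white sample chamber up and back until it stays open on its own, then take the door out of its parking stand and hang it on the chamber: lower it so that both hinge knuckles drop fully onto their two pins together. Let go and leave the door hanging there, closed or ajar, with the flap still open; do not shove the vial, the bottle or the tape roll out of their places.

Things in the scene. Friction and masses are not known exactly. Their poses are not given: they have to be found in the camera images.
- chamber: Fixed white box, open in front, 100 (x) x 150 (y) x 157 (z) mm, two vials fixed inside. Origin: centre of its footprint on the worktop; -x points out of the open front (front face at x -50 mm), +y is to the left for one who faces the opening, z up. At y +90, x -60 mm two steel brackets, 8 mm thick, one above the other, each carry one upright pin on a common vertical hinge axis.
- pin_lower (a point): Foot of the lower pin, on its bracket's top face (the shoulder where the knuckle rests), 35 mm above the worktop. The pin is 9 mm thick for 14 mm, then tapers to 3 mm at its tip, 26 mm above this point. Axes as the chamber's.
- pin_upper (a point): Foot of the upper pin, like the lower one and 90 mm straight above it (tip 151 mm, bracket's underside 117 mm above the worktop). Because of this bracket the door must come in sideways from the front (chamber's -x side), its lower knuckle above the lower pin's tip and under the upper bracket (door 27 to 65 mm higher than when hung; 40 is good), then be lowered.
- flap (a joint): Angle (rad) of the grey flap, 180 mm wide along y, 4 mm thick, pivoted along the chamber's front top edge. 0 (as found): resting 30 degrees forward of vertical, over the pins, in the door's way; grows as it swings up and back; upright at 0.52; end stop 1.55, leaning 59 degrees back over the roof. 80 g, no spring: past upright it falls back and stays, before it falls forward again.
- flap_pivot (a point): Middle of the flap's pivot rod (10 mm thick), 160 mm above the worktop, at x -44, y +12 mm in the chamber's frame. Axes as the chamber's. The roof is 157 mm above the worktop.
- flap_edge (a point): Middle of the flap's rubber edge, 67 mm from the pivot; moves with the flap. As found it is 34 mm in front of and 58 mm above the pivot. Its orientation is that of the flap's body (the chamber's axes at joint 0).
- door: Loose lift-off door, about 220 g: white panel 8 mm thick (x), 146 wide, 125 high, two steel knuckles on one side edge, grip tab on top. Origin on the knuckles' axis at the lower knuckle's underside, z up; the panel spans y -14 to -160, z -10 to +115 mm. It starts upright in the stand. Hung and closed, its axes match the chamber's, its back 6 mm from the chamber; it may hang swung open.
- knuckle_lower (a point): Centre of the lower knuckle's underside (the door's origin): a tube 16 mm high, outside 20.6 mm, bore 12.6 mm. Fully home when on pin_lower. Axes as the door's.
- knuckle_upper (a point): Centre of the upper knuckle's underside, 90 mm above the lower one; same tube. Fully home when on pin_upper. Axes as the door's.
- door_tab (a point): Point to grip on the door's grip tab, in the door's frame at x 0, y -83, z +140 mm, nearly above the centre of mass. The tab is 26 mm wide (door's y), 8 mm thick (door's x) and rises 45 mm above the panel's top edge; this point is 25 mm above that edge, 20 mm below the tab's top. Axes as the door's.
- stand: Fixed grey parking stand: base 80 x 130 x 10 mm with two slotted blocks rising to 59 mm. Origin: centre of its footprint on the worktop. The door's panel stands on the base in the 11 mm slots, which run along the stand's y; its panel is centred on the stand. Lift the door straight up by more than 50 mm to free it. A tall fixed cabinet stands behind stand and chamber: fittings on its front reach to 0.55 m ahead of the robot's base.
- vial: Bystander: vial with orange cap, 27 mm wide, 62 mm tall, origin under its centre.
- bottle: Bystander: clear bottle with blue cap, 56 mm wide, 100 mm tall, origin under its centre.
- tape: Bystander: roll of white tape lying flat, 56 mm wide, 18 mm high, origin under its centre.

How it is judged:
By the outcome, as a careful person would: the job done as asked, in the order asked, and still so for the second after the job is handed in, with the robot touching nothing.
It also fails if it takes over 58 s, if anything falls off the work surface, if the arm or the gripper's body presses on something with over 40 N, if the wrist force passes 120 N, or if a joint passes its speed limit or range.

## Working session

There is one attempt and no reset: what is moved stays moved. The work goes in short steps, Python scripts to look and compute and a tool call to move; the robot and the scene stay as the last step left them, time stands still between calls to the robot, and variables do not carry over. Pictures are saved under pics/ and viewed, at most 10 in all, crops included, and the job is handed in when it is done.

Besides the shell and the picture viewer there is one more tool, called after ">>>" as name(argument=value, ...), one argument or row to a line, values as JSON. jog_arm: Moves the arm, as the interface text tells. Its arguments: {"type":"object","properties":{"commands":{"type":"array","items":{"type":"number"}}},"required":["commands"]}

```bash
mkdir -p pics; ls; python3 - <<'E'
from cell import manip
import cv2
s=manip.get_state();print(s)
for n in("side","top"):
    cv2.imwrite(f"pics/{n}0.png",cv2.cvtColor(manip.grab_frame(n),cv2.COLOR_RGB2BGR));print(manip.camera_model(n))
E
```

```text
pics
{'time': 0.0, 'joint_positions': array([-1.37250564,  0.41795796, -0.01030618,  1.61417072,  0.00470574,
        1.11066307, -0.05301871]), 'joint_vel': array([-0.00047939, -0.00017381,  0.00137682, -0.00082546,  0.00132169,
        0.00173524,  0.00023227]), 'joint_efforts': array([-1.86616086e-05, -8.51263118e+01,  6.39098380e-01, -4.25977135e+01,
       -4.87657310e-02,  1.86762039e-02,  1.11997356e-04]), 'ee_pos': array([0.14836218, 0.60676002, 0.20483671]), 'tool_rot': array([-3.75762599e-01, -3.11899061e+00,  1.84482908e-03]), 'force': array([-0.80745927,  0.76238851,  0.25031393]), 'torque': array([-0.03653431,  0.0471308 , -0.04653568]), 'finger_force': 0.0, 'grip_width': 1.0026046546573635}
{'fx': 429.2068620372641, 'fy': 429.2068620372641, 'cx': 249.45496957783564, 'cy': 186.38919649048148, 'dist': array([-0.0802453,  0.       ,  0.       ,  0.       ,  0.       ]), 'rvec': array([ 2.26095708, -0.18226509,  0.10787111]), 'tvec': array([-0.4616068 ,  0.12984248,  1.01349589])}
{'fx': 352.3880269617811, 'fy': 352.3880269617811, 'cx': 252.40647903129027, 'cy': 191.64412963104476, 'dist': array([0.03209391, 0.        , 0.        , 0.        , 0.        ]), 'rvec': array([ 2.13006977, -2.11874845,  0.20363077]), 'tvec': array([-0.05539993,  0.46366265,  0.97244947])}
```

View pics/side0.png

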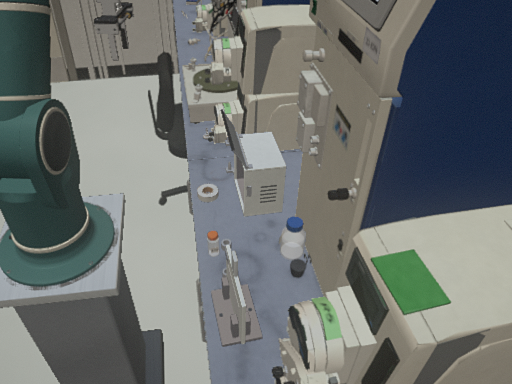

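View pics/top0.png

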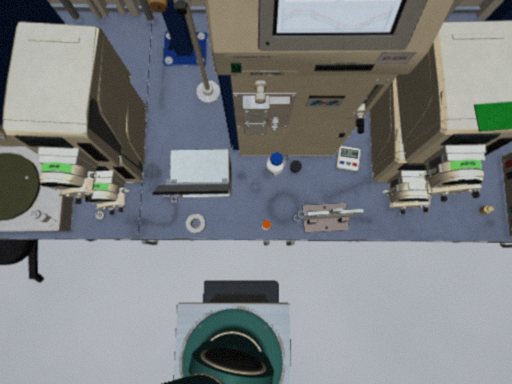

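```bash
python3 - <<'E'
import cv2,numpy as np
t=cv2.imread("pics/top0.png");s=cv2.imread("pics/side0.png")
R=lambda a,k:cv2.resize(a,None,fx=k,fy=k,interpolation=cv2.INTER_CUBIC)
A=R(t[135:245,145:245],4);B=R(t[135:245,262:362],4)
cv2.imwrite("pics/tc.png",np.hstack([A,B]))
A=R(s[105:235,190:290],4);B=R(s[220:350,180:280],4)
cv2.imwrite("pics/sc.png",np.hstack([A,B]))
E
```

```text
(no output)
```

View pics/tc.png

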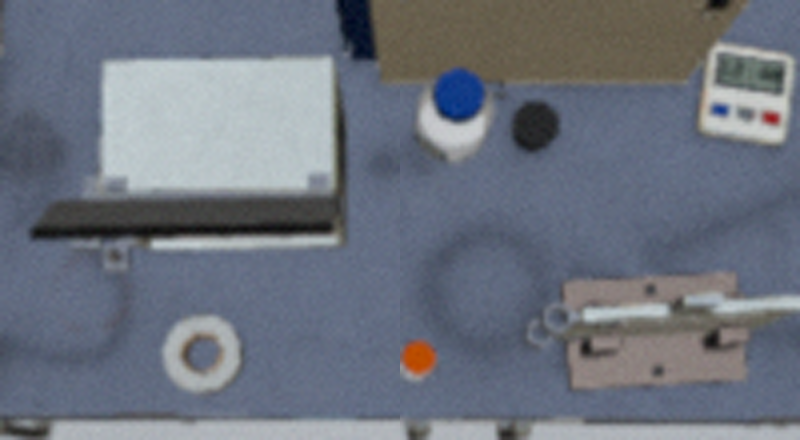

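View pics/sc.png

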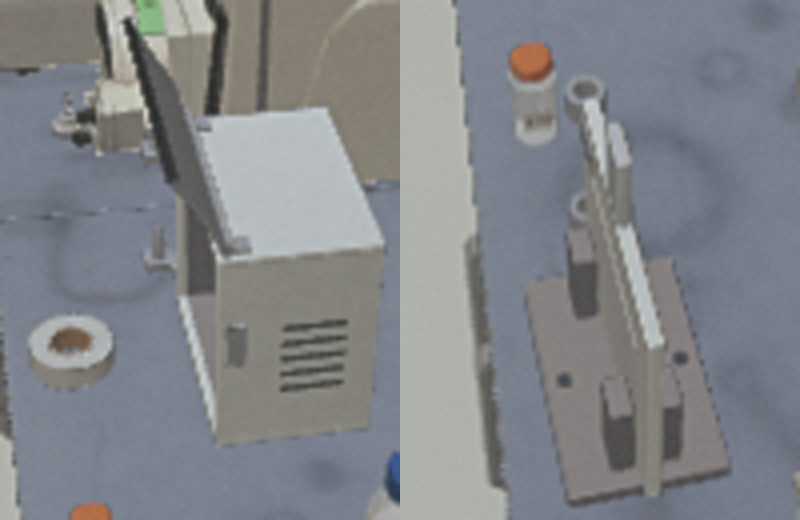

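```bash
cat >h.py <<'E'
from cell import manip
import cv2,numpy as np
from scipy.optimize import least_squares
from scipy.spatial.transform import Rotation as Ro
np.set_printoptions(precision=4,suppress=True)
def proj(n,P):
    c=manip.camera_model(n)
    K=np.array([[c['fx'],0,c['cx']],[0,c['fy'],c['cy']],[0,0,1.]])
    return cv2.projectPoints(np.array(P,float).reshape(-1,3),c['rvec'],c['tvec'],K,c['dist'])[0][:,0]
def w(p,P):
    P=np.array(P,float)/1000;c,s=np.cos(p[2]),np.sin(p[2])
    return np.c_[p[0]+c*P[:,0]-s*P[:,1],p[1]+s*P[:,0]+c*P[:,1],P[:,2]]
def fit(obs,p0):
    f=lambda p:np.concatenate([(proj(n,w(p,[o[0] for o in L]))-[o[1] for o in L]).ravel() for n,L in obs.items() if L])
    r=least_squares(f,p0,loss='soft_l1');print(r.x,'deg',np.degrees(r.x[2]));print(f(r.x).reshape(-1,2).round(1).tolist());return r.x
def fitpt(n,uv,z,p0=(.6,0)):
    return least_squares(lambda p:(proj(n,[p[0],p[1],z])-uv).ravel(),p0).x
E
cat >m.py <<'E'
from h import *
def off(L,du,dv,c=0): return [(P,((u-c+.5)/4-.5+du,(v+.5)/4-.5+dv)) for P,(u,v) in L]
T=lambda L:off(L,145,135); T2=lambda L:off(L,262,135,400); S=lambda L:off(L,190,105); S2=lambda L:off(L,180,220,400)
print('chamber');ch=fit({'top':T([((50,75,157),(104,59)),((50,-75,157),(333,56))]),
 'side':S([((50,75,157),(330,109)),((50,-75,157),(383,245)),((-50,-75,157),(217,255)),((-50,-75,0),(218,444)),((50,-75,0),(365,428)),((-60,90,61),(158,230))])},[.6,.2,0])
print('stand');st=fit({'top':T2([((40,65,10),(566,281)),((40,-65,10),(735,273)),((-40,-65,10),(746,379)),((-40,65,10),(572,386))]),
 'side':S2([((-40,-65,10),(570,499)),((40,-65,10),(728,467)),((40,65,10),(668,262)),((-40,65,10),(526,284))])},[.6,-.2,0])
print('door');dr=fit({'top':T2([((0,0,126),(540,332))][:0]),
 'side':S2([((0,0,126),(585,90)),((0,0,36),(582,203)),((0,-83,180),(617,130)),((0,-160,135),(655,342))])},[.6,-.1,0])
print('door from stand',w(st,[(0,87,20)]))
print('tab',w(dr,[(0,-83,160)]))
for n,P in(('door tab top in top',(0,-83,180)),('ku',(0,0,126)),('kl',(0,0,36))):print(n,(proj('top',w(dr,[P]))-[262,135])*4+[400,0])
print('pin',w(ch,[(-60,90,35)]),'pivot',w(ch,[(-44,12,160)]),'edge',w(ch,[(-78,12,218)]))
print('vial',fitpt('top',[(419-400)/4+262,357/4+135],.062),'bottle',fitpt('top',[(460-400)/4+262,95/4+135],.1),'tape',fitpt('top',[202/4+145,352/4+135],.018))
E
python3 m.py
```

```text
chamber
[0.5035 0.0863 0.0123] deg 0.7071458582234499
[[-0.3, 0.3], [0.1, 0.8], [-0.1, -1.7], [0.8, -1.4], [-0.1, 0.3], [-0.8, 2.3], [0.9, 1.9], [0.5, -1.5]]
stand
[ 0.3944 -0.2676  0.0581] deg 3.329673839767683
[[-1.0, 0.3], [0.6, 0.0], [0.7, 0.6], [-0.3, 1.1], [-0.2, 0.4], [1.2, 0.4], [1.2, -1.5], [-0.2, -0.6]]
door
[ 0.3868 -0.178   0.0717] deg 4.110390731401652
[[-0.8, -0.9], [0.9, -0.2], [-0.1, 2.0], [0.1, -0.2]]
door from stand [[ 0.3893 -0.1807  0.02  ]]
tab [[ 0.3928 -0.2608  0.16  ]]
door tab top in top [[699.428  300.6992]]
ku [[552.9928 320.1277]]
kl [[535.7468 335.4002]]
pin [[0.4424 0.1756 0.035 ]] pivot [[0.4593 0.0978 0.16  ]] edge [[0.4253 0.0974 0.218 ]]
vial [ 0.3684 -0.0932] bottle [ 0.5464 -0.1204] tape [0.3752 0.1118]
```

```bash
cat >>h.py <<'E'
def go(p,yaw):
    "shift in tool axes and turn (deg) to world TCP p, tool z down, tool x at heading yaw (deg)"
    s=manip.get_state();R=Ro.from_rotvec(s['tool_rot'])
    y=np.radians(yaw);X=np.array([np.cos(y),np.sin(y),0]);Z=np.array([0,0,-1.]);G=Ro.from_matrix(np.c_[X,np.cross(Z,X),Z])
    print((R.inv().apply(np.array(p)-s['ee_pos'])).round(4).tolist(),np.degrees((R.inv()*G).as_rotvec()).round(2).tolist())
E
python3 -c "
from h import *
go([.345,.10,.19],180)"
```

```text
[-0.3114, -0.4456, 0.0154] [-0.06, -0.0, -13.74]
```

>>> jog_arm(
  commands=[-0.311, -0.446, 0.015, 0, 0, -13.7, 0, -0.311, -0.446, 0.015, 0, 0, -13.7, 0, -0.311, -0.446, 0.015, 0, 0, -13.7, 0, -0.311, -0.446, 0.015, 0, 0, -13.7, 0, -0.311, -0.446, 0.015, 0, 0, -13.7, 0, -0.311, -0.446, 0.015, 0, 0, -13.7, 0, -0.311, -0.446, 0.015, 0, 0, -13.7, 0, -0.311, -0.446, 0.015, 0, 0, -13.7, 0, -0.311, -0.446, 0.015, 0, 0, -13.7, 0, -0.311, -0.446, 0.015, 0, 0, -13.7, 0, -0.311, -0.446, 0.015, 0, 0, -13.7, 0, -0.311, -0.446, 0.015, 0, 0, -13.7, 0, -0.311, -0.446, 0.015, 0, 0, -13.7, 0],
)

```text
time: 1.72
ee_pos: [0.3444, 0.1006, 0.1904]
tool_rot: [0.001, -3.141, 0.0]
force: [0.1, 0.3, 0.0]
grip_width: 0.005
finger_force: 0.0
```

>>> jog_arm(
  commands=[-0.03, 0, 0, 0, 0, 0, 0, -0.055, 0, 0, 0, 0, 0, 0, -0.065, 0, 0, 0, 0, 0, 0, -0.075, 0, 0, 0, 0, 0, 0, -0.085, 0, 0, 0, 0, 0, 0, -0.095, 0, 0, 0, 0, 0, 0, -0.103, 0, 0, 0, 0, 0, 0, -0.11, 0, 0, 0, 0, 0, 0, -0.116, 0, 0, 0, 0, 0, 0, -0.122, 0, 0, 0, 0, 0, 0, -0.128, 0, 0, 0, 0, 0, 0, -0.134, 0, 0, 0, 0, 0, 0, -0.14, 0, 0, 0, 0, 0, 0, -0.14, 0, 0, 0, 0, 0, 0, -0.14, 0, 0, 0, 0, 0, 0],
)

```text
time: 3.6
ee_pos: [0.4845, 0.0999, 0.1904]
tool_rot: [-0.001, -3.141, 0.0]
force: [-0.5, -0.8, -0.0]
grip_width: 0.005
finger_force: 0.0
```

>>> jog_arm(
  commands=[0.04, 0, 0, 0, 0, 0, 0, 0.08, 0, -0.05, 0, 0, 0, 20, 0.13, 0, -0.08, 0, 0, 0, 40, 0.13, 0, -0.08, 0, 0, 0, 40, 0.13, 0, -0.08, 0, 0, 0, 40, 0.13, 0, -0.08, 0, 0, 0, 40],
)

```text
time: 4.35
ee_pos: [0.3549, 0.0998, 0.2696]
tool_rot: [-0.002, -3.14, 0.002]
force: [0.0, -0.2, -0.3]
grip_width: 0.397
finger_force: 0.0
```

```bash
python3 - <<'E'
from h import *
s=manip.grab_frame('side');cv2.imwrite("pics/s1.png",cv2.cvtColor(cv2.resize(s[60:360,170:330],None,fx=2,fy=2,interpolation=2),4))
cv2.imwrite("pics/s1full.png",s[:,:,::-1])
d=w([.3885,-.1795,.0645],[(0,-83,160)])[0];print(d)
print(d);go([d[0],d[1],.25],93.7);go([d[0],d[1],.25],-86.3)
E
```

```text
[ 0.3938 -0.2623  0.16  ]
[ 0.3938 -0.2623  0.16  ]
[-0.0395, -0.362, 0.0201] [-0.15, -0.0, 86.22]
[-0.0395, -0.362, 0.0201] [0.0, -0.15, -93.78]
```

View pics/s1.png

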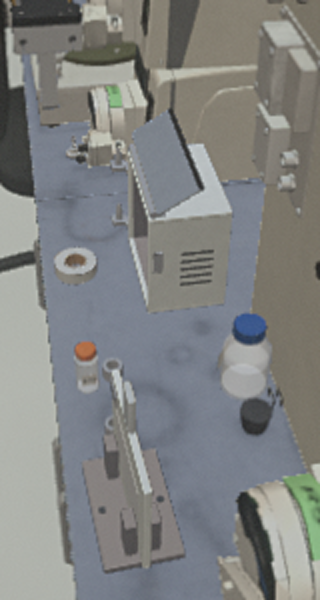

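>>> jog_arm(
  commands=[-0.04, -0.362, 0.02, 0, 0, -93.8, 40, -0.04, -0.362, 0.02, 0, 0, -93.8, 40, -0.04, -0.362, 0.02, 0, 0, -93.8, 40, -0.04, -0.362, 0.02, 0, 0, -93.8, 40, -0.04, -0.362, 0.02, 0, 0, -93.8, 40, -0.04, -0.362, 0.02, 0, 0, -93.8, 40, -0.04, -0.362, 0.02, 0, 0, -93.8, 40, -0.04, -0.362, 0.02, 0, 0, -93.8, 40, -0.04, -0.362, 0.02, 0, 0, -93.8, 40, -0.04, -0.362, 0.02, 0, 0, -93.8, 40, -0.04, -0.362, 0.02, 0, 0, -93.8, 40, -0.04, -0.362, 0.02, 0, 0, -93.8, 40, -0.04, -0.362, 0.02, 0, 0, -93.8, 40],
)

```text
time: 6.02
ee_pos: [0.3902, -0.1309, 0.2289]
tool_rot: [2.151, -2.198, 0.139]
force: [0.1, -0.2, 0.1]
grip_width: 0.404
finger_force: 0.0
```

```bash
python3 - <<'E'
from h import *
print(manip.get_state()['joint_positions'])
go([.3938,-.2623,.141],-86.3)
s=manip.grab_frame('side');t=manip.grab_frame('top')
f=lambda a:cv2.resize(a,None,fx=4,fy=4,interpolation=cv2.INTER_CUBIC)
cv2.imwrite("pics/g1.png",np.hstack([f(t[135:245,262:362]),f(s[220:330,190:290])])[:,:,::-1])
E
```

```text
[-1.3119 -0.3845  1.2535  2.1392  0.5185  1.1714  2.8237]
[0.121, -0.0046, 0.1017] [-0.87, -6.25, -4.94]
```

View pics/g1.png

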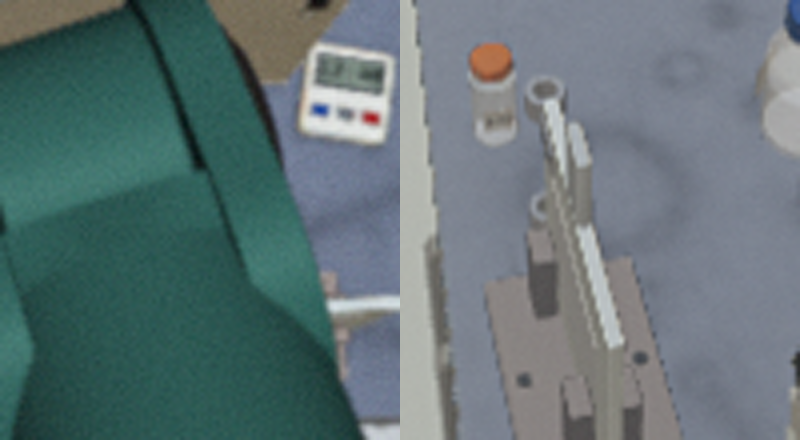

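```bash
python3 -c "
from h import *
go([.39,.0,.30],180)"
```

```text
[-0.1224, 0.0015, -0.0848] [-5.7, -4.0, 88.66]
```

>>> jog_arm(
  commands=[-0.1224, 0, -0.085, -5.7, -4, 88.7, 40, -0.1224, 0, -0.085, -5.7, -4, 88.7, 40, -0.1224, 0, -0.085, -5.7, -4, 88.7, 40, -0.1224, 0, -0.085, -5.7, -4, 88.7, 40, -0.1224, 0, -0.085, -5.7, -4, 88.7, 40, -0.1224, 0, -0.085, -5.7, -4, 88.7, 40, -0.1224, 0, -0.085, -5.7, -4, 88.7, 40, -0.1224, 0, -0.085, -5.7, -4, 88.7, 40, -0.1224, 0, -0.085, -5.7, -4, 88.7, 40, -0.1224, 0, -0.085, -5.7, -4, 88.7, 40, -0.1224, 0, -0.085, -5.7, -4, 88.7, 40],
)

```text
time: 7.5
ee_pos: [0.3917, -0.0012, 0.3004]
tool_rot: [0.002, 3.141, -0.0]
force: [-0.1, -0.1, -0.5]
grip_width: 0.4
finger_force: 0.0
```

```bash
python3 -c "
from h import *
print(manip.get_state()['joint_positions'])
go([.39,.0,.30],180)
go([.394,-.2623,.25],93.7)"
```

```text
[-0.9845 -0.2087  0.7969  2.0318  0.1564  1.2597  1.323 ]
[0.0017, 0.0012, 0.0004] [-0.0, 0.03, -0.06]
[-0.0026, -0.2611, 0.0504] [0.03, 0.03, 86.24]
```

>>> jog_arm(
  commands=[0, 0, 0, 0, 0, 86.2, 40, 0, 0, 0, 0, 0, 86.2, 40, 0, 0, 0, 0, 0, 86.2, 40, 0, 0, 0, 0, 0, 86.2, 40, 0, 0, 0, 0, 0, 86.2, 40, 0, 0, 0, 0, 0, 86.2, 40, 0, 0, 0, 0, 0, 86.2, 40, 0, 0, 0, 0, 0, 86.2, 40, 0, 0, 0, 0, 0, 86.2, 40, 0, 0, 0, 0, 0, 86.2, 40],
)

```text
time: 8.75
ee_pos: [0.3916, -0.0009, 0.3004]
tool_rot: [2.143, 2.297, 0.001]
force: [0.3, 1.0, 0.6]
grip_width: 0.399
finger_force: 0.0
```

```bash
python3 -c "
from h import *
print(manip.get_state()['joint_positions'])
go([.45,-.2623,.25],93.7)
go([.394,-.2623,.25],93.7)"
```

```text
[-0.7567 -0.1627  0.6104  2.0281  0.0979  1.2481 -0.1144]
[-0.2648, 0.0401, 0.0503] [0.03, -0.01, 0.27]
[-0.261, -0.0157, 0.0503] [0.03, -0.01, 0.27]
```

>>> jog_arm(
  commands=[-0.261, -0.016, 0.05, 0, 0, 0.3, 40, -0.261, -0.016, 0.05, 0, 0, 0.3, 40, -0.261, -0.016, 0.05, 0, 0, 0.3, 40, -0.261, -0.016, 0.05, 0, 0, 0.3, 40, -0.261, -0.016, 0.05, 0, 0, 0.3, 40, -0.261, -0.016, 0.05, 0, 0, 0.3, 40, -0.261, -0.016, 0.05, 0, 0, 0.3, 40, -0.261, -0.016, 0.05, 0, 0, 0.3, 40],
)

```text
time: 9.75
ee_pos: [0.3929, -0.2612, 0.2505]
tool_rot: [2.151, 2.289, 0.003]
force: [0.5, -0.2, -0.2]
grip_width: 0.399
finger_force: 0.0
```

```bash
python3 - <<'E'
from h import *
print(manip.get_state()['joint_positions'])
go([.3938,-.2623,.143],93.7)
s=manip.grab_frame('side')
f=lambda a:cv2.resize(a,None,fx=4,fy=4,interpolation=cv2.INTER_CUBIC)
cv2.imwrite("pics/g2.png",f(s[200:340,180:330])[:,:,::-1])
E
```

```text
[-0.4592  0.1527  1.088   1.9507 -0.152   1.1237  0.752 ]
[-0.0012, 0.0007, 0.1075] [0.09, -0.06, -0.15]
```

View pics/g2.png

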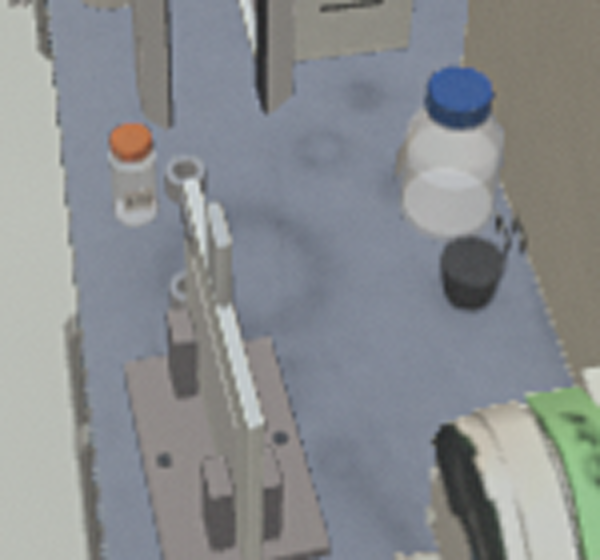

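>>> jog_arm(
  commands=[0, 0, 0.04, 0, 0, 0, 40, -0.001, 0.001, 0.08, 0, 0, 0, 40, -0.001, 0.001, 0.1, 0, 0, 0, 40, -0.001, 0.001, 0.107, 0, 0, 0, 40, -0.001, 0.001, 0.107, 0, 0, 0, 40, -0.001, 0.001, 0.107, 0, 0, 0, 25, -0.001, 0.001, 0.107, 0, 0, 0, 0, -0.001, 0.001, 0.107, 0, 0, 0, 0, -0.001, 0.001, 0.107, 0, 0, 0, 0, -0.001, 0.001, 0.107, 0, 0, 0, 0, -0.001, 0.001, 0.107, 0, 0, 0, 0],
)

```text
time: 11.18
ee_pos: [0.3939, -0.2632, 0.1435]
tool_rot: [2.154, 2.286, 0.002]
force: [0.3, 2.6, 5.8]
grip_width: 0.082
finger_force: 30.0
```

>>> jog_arm(
  commands=[0, 0, -0.01, 0, 0, 0, 0, 0, 0, -0.03, 0, 0, 0, 0, 0, 0, -0.05, 0, 0, 0, 0, 0, 0, -0.08, 0, 0, 0, 0, 0, 0, -0.115, 0, 0, 0, 0, 0, 0, -0.115, 0, 0, 0, 0, 0, 0, -0.115, 0, 0, 0, 0],
)

```text
time: 12.05
ee_pos: [0.3933, -0.2628, 0.2578]
tool_rot: [-2.154, -2.286, -0.001]
force: [0.1, 1.0, -2.2]
grip_width: 0.083
finger_force: 30.0
```

```bash
python3 - <<'E'
from h import *
s0=manip.get_state();print(s0['joint_positions'],s0['ee_pos'],np.degrees(Ro.from_rotvec(s0['tool_rot']).as_matrix()[:2,0]),s0['force'])
s=manip.grab_frame('side');cv2.imwrite("pics/l1.png",s[:,:,::-1])
f=lambda a:cv2.resize(a,None,fx=4,fy=4,interpolation=cv2.INTER_CUBIC)
cv2.imwrite("pics/l1c.png",f(s[170:310,180:330])[:,:,::-1])
# candidate: heading 93.7-33.7=60
go([.345,0.0,.30],60);go([.35,.1036,.25],60)
E
```

```text
[-0.4805  0.1511  1.1137  1.938  -0.1501  1.1413  0.7513] [ 0.3933 -0.2628  0.2578] [-3.4169 57.1938] [ 0.1282  1.0319 -2.1638]
[0.2653, -0.0324, -0.0422] [-0.04, -0.04, 33.41]
[0.3684, -0.0213, 0.0079] [-0.04, -0.04, 33.41]
```

View pics/l1c.png

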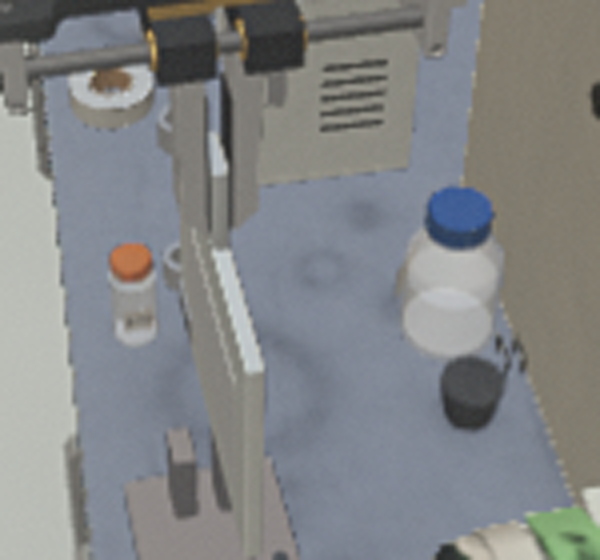

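```bash
python3 - <<'E'
from h import *
t=manip.grab_frame('top')[:,:,::-1];s=cv2.imread('pics/s1full.png')
f=lambda a,k:cv2.resize(a,None,fx=k,fy=k,interpolation=cv2.INTER_CUBIC)
# top u155-205 v170-212 (x8 =400x336), side u215-265 v110-180 (x8=400x560)
a=np.zeros((560,800,3),np.uint8);a[:336,:400]=f(t[170:212,155:205],8);a[:,400:]=f(s[110:180,215:265],8)
cv2.imwrite("pics/p1.png",a)
ch=[.5035,.0863,.0123]
for P in [(-60,90,151),(-60,90,125),(-60,90,61),(-60,90,35)]:
    W=w(ch,[P]);print(P,(proj('top',W)-[155,170]+.5)*8,(proj('side',W)-[215,110]+.5)*8+[400,0])
E
```

```text
(-60, 90, 151) [[ 71.9761 176.773 ]] [[517.5776 184.9085]]
(-60, 90, 125) [[ 91.2475 191.4971]] [[518.6173 251.8278]]
(-60, 90, 61) [[134.4418 224.5086]] [[521.0915 408.6672]]
(-60, 90, 35) [[150.4599 236.7537]] [[522.0628 469.349 ]]
```

View pics/p1.png

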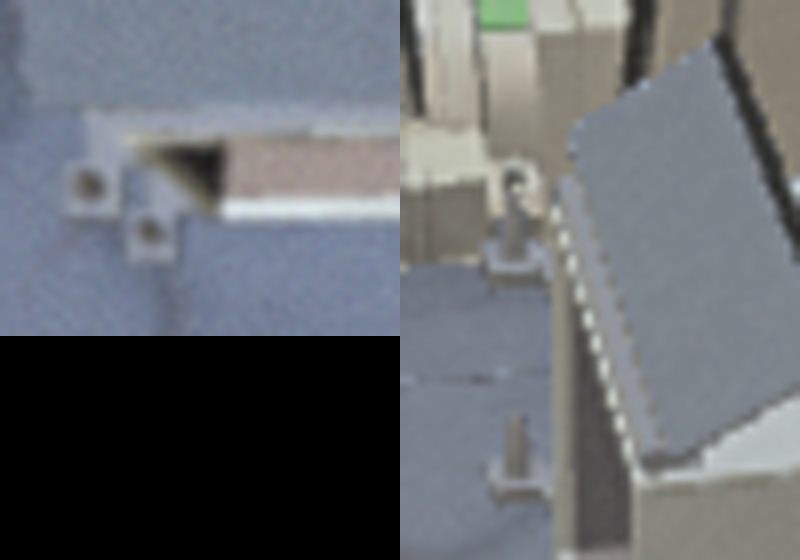

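```bash
python3 - <<'E'
from h import *
T=lambda u,v:(u/8-.5+155,v/8-.5+170); S=lambda u,v:((u-400)/8-.5+215,v/8-.5+110)
f=lambda p:np.concatenate([(proj(n,[p[0],p[1],z])-uv).ravel() for n,z,uv in [('top',.14,T(90,184)),('top',.05,T(150,231)),('side',.151,S(515,188)),('side',.125,S(515,248)),('side',.061,S(516,413)),('side',.035,S(516,472))]])
r=least_squares(f,[.44,.17]);print(r.x,f(r.x).reshape(-1,2).round(1).tolist())
pin=r.x
def tcp(yaw,dx,z,L=.0825):
    y=np.radians(yaw);return [pin[0]+dx+L*np.sin(y),pin[1]-L*np.cos(y),z+.1235]
for dx,z in((-.08,.135),(-.08,.075),(0,.075),(0,.035)):print(tcp(-30,dx,z))
go(tcp(-30,-.08,.135),60);go(tcp(-30,-.05,.135),60);go(tcp(-30,-.05,.135),62)
E
```

```text
[0.4412 0.1734] [[-0.4, 0.4], [-0.4, 0.3], [-0.0, 0.1], [0.1, 1.0], [0.3, -0.0], [0.4, 0.2]]
[np.float64(0.3199245417403711), np.float64(0.10198498719293048), 0.2585]
[np.float64(0.3199245417403711), np.float64(0.10198498719293048), 0.1985]
[np.float64(0.3999245417403711), np.float64(0.10198498719293048), 0.1985]
[np.float64(0.3999245417403711), np.float64(0.10198498719293048), 0.1585]
[0.3687, -0.0514, -0.0007] [-0.06, -0.02, 33.4]
[0.3669, -0.0214, -0.0007] [-0.06, -0.02, 33.4]
[0.3669, -0.0214, -0.0007] [-0.06, -0.02, 31.4]
```

>>> jog_arm(
  commands=[0.02, -0.001, 0, 0, 0, 2, 0, 0.05, -0.003, 0, 0, 0, 5, 0, 0.085, -0.005, 0, 0, 0, 8, 0, 0.12, -0.007, 0, 0, 0, 11, 0, 0.155, -0.009, 0, 0, 0, 14, 0, 0.19, -0.011, 0, 0, 0, 17, 0, 0.225, -0.013, 0, 0, 0, 20, 0, 0.26, -0.015, 0, 0, 0, 23, 0, 0.295, -0.017, 0, 0, 0, 26, 0, 0.325, -0.019, 0, 0, 0, 29, 0, 0.35, -0.02, 0, 0, 0, 32, 0, 0.367, -0.021, 0, 0, 0, 33.4, 0, 0.367, -0.021, 0, 0, 0, 33.4, 0, 0.367, -0.021, 0, 0, 0, 33.4, 0, 0.367, -0.021, 0, 0, 0, 33.4, 0],
)

```text
time: 14.02
ee_pos: [0.3508, 0.1012, 0.2582]
tool_rot: [-2.721, -1.57, -0.001]
force: [-0.4, -0.2, -1.6]
grip_width: 0.082
finger_force: 30.0
```

```bash
python3 - <<'E'
from h import *
print(manip.get_state()['joint_positions'])
go([.35,.102,.1985],60);go([.40,.102,.1985],60)
E
```

```text
[-0.8712 -0.1641  0.4551  2.1385  0.0786  1.1516 -0.9777]
[0.0002, -0.0011, 0.0597] [0.01, -0.02, -0.04]
[0.0253, 0.0422, 0.0598] [0.01, -0.02, -0.04]
```

>>> jog_arm(
  commands=[0, -0.001, 0.02, 0, 0, 0, 0, 0, -0.001, 0.04, 0, 0, 0, 0, 0, -0.001, 0.06, 0, 0, 0, 0, 0, -0.001, 0.06, 0, 0, 0, 0, 0.005, 0.008, 0.06, 0, 0, 0, 0, 0.01, 0.017, 0.06, 0, 0, 0, 0, 0.015, 0.025, 0.06, 0, 0, 0, 0, 0.02, 0.034, 0.06, 0, 0, 0, 0, 0.025, 0.042, 0.06, 0, 0, 0, 0, 0.025, 0.042, 0.06, 0, 0, 0, 0, 0.025, 0.042, 0.06, 0, 0, 0, 0],
)

```text
time: 15.4
ee_pos: [0.3995, 0.1025, 0.1983]
tool_rot: [-2.721, -1.571, -0.0]
force: [-0.1, 0.3, -2.5]
grip_width: 0.085
finger_force: 30.0
```

```bash
python3 - <<'E'
from h import *
s0=manip.get_state();print(s0['joint_positions'],s0['ee_pos'])
t=manip.grab_frame('top')[:,:,::-1];s=manip.grab_frame('side')[:,:,::-1]
cv2.imwrite('pics/t2.png',t);cv2.imwrite('pics/s2.png',s)
f=lambda a,k:cv2.resize(a,None,fx=k,fy=k,interpolation=cv2.INTER_CUBIC)
a=np.zeros((560,800,3),np.uint8);a[:336,:400]=f(t[170:212,155:205],8);a[:,400:]=f(s[110:180,215:265],8)
cv2.imwrite("pics/p2.png",a)
y=np.radians(-30);o=s0['ee_pos'][:2]-.0825*np.array([np.sin(y),-np.cos(y)]);z=s0['ee_pos'][2]-.1235;print(o,z)
for h in (0,16,90,106):
    W=[o[0],o[1],z+h/1000];print(h,(proj('top',W)-[155,170]+.5)*8,(proj('side',W)-[215,110]+.5)*8+[400,0])
E
```

```text
[-0.8423  0.0283  0.53    2.1302 -0.0173  0.9868 -0.8265] [0.3995 0.1025 0.1983]
[0.4407 0.1739] 0.07480967320502738
0 [[129.998  222.5775]] [[516.2164 378.9337]]
16 [[119.5018 214.5788]] [[515.5633 340.1433]]
90 [[ 66.1143 173.906 ]] [[512.4366 151.6284]]
106 [[ 53.3984 164.2214]] [[511.7371 108.7986]]
```

View pics/p2.png

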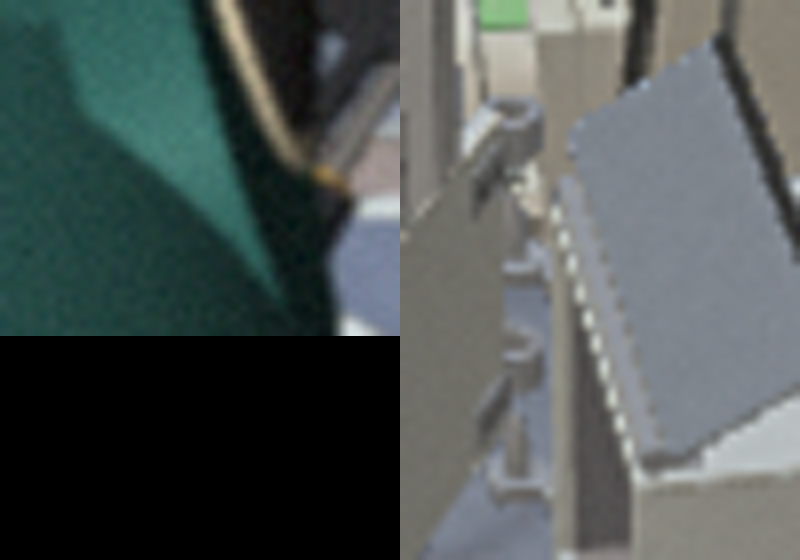

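>>> jog_arm(
  commands=[0.0005, 0.001, 0.005, 0, 0, 0, 0, 0.0005, 0.001, 0.01, 0, 0, 0, 0, 0.0005, 0.001, 0.014, 0, 0, 0, 0, 0.0005, 0.001, 0.017, 0, 0, 0, 0, 0.0005, 0.001, 0.02, 0, 0, 0, 0, 0.0005, 0.001, 0.022, 0, 0, 0, 0, 0.0005, 0.001, 0.022, 0, 0, 0, 0],
)

```text
time: 16.38
ee_pos: [0.4008, 0.1025, 0.1763]
tool_rot: [-2.721, -1.571, -0.001]
force: [-0.7, 0.3, -2.3]
grip_width: 0.082
finger_force: 30.0
```

>>> jog_arm(
  commands=[0, 0, 0.002, 0, 0, 0, 0, 0, 0, 0.004, 0, 0, 0, 0, 0, 0, 0.006, 0, 0, 0, 0, 0, 0, 0.007, 0, 0, 0, 0, 0, 0, 0.007, 0, 0, 0, 0],
)

```text
time: 17.0
ee_pos: [0.4008, 0.1025, 0.1694]
tool_rot: [-2.721, -1.571, -0.001]
force: [-0.0, 0.0, -3.1]
grip_width: 0.081
finger_force: 30.0
```

>>> jog_arm(
  commands=[0, 0, 0.002, 0, 0, 0, 0, 0, 0, 0.004, 0, 0, 0, 0, 0, 0, 0.006, 0, 0, 0, 0, 0, 0, 0.008, 0, 0, 0, 0, 0, 0, 0.01, 0, 0, 0, 0, 0, 0, 0.01, 0, 0, 0, 0],
)

```text
time: 17.75
ee_pos: [0.4008, 0.1025, 0.1593]
tool_rot: [-2.721, -1.571, -0.001]
force: [-0.2, -0.2, -2.4]
grip_width: 0.086
finger_force: 30.0
```

>>> jog_arm(
  commands=[0, 0, 0.0005, 0, 0, 0, 0, 0, 0, 0.001, 0, 0, 0, 0, 0, 0, 0.0015, 0, 0, 0, 0, 0, 0, 0.0015, 0, 0, 0, 0],
)

```text
time: 18.25
ee_pos: [0.401, 0.1023, 0.1583]
tool_rot: [-2.721, -1.57, -0.001]
force: [-3.3, -3.5, 8.4]
grip_width: 0.086
finger_force: 30.0
```

>>> jog_arm(
  commands=[0, 0, 0.001, 0, 0, 0, 15, 0, 0, 0.001, 0, 0, 0, 30, 0, 0, 0.001, 0, 0, 0, 35, 0, 0, 0.001, 0, 0, 0, 35, 0, 0, 0.001, 0, 0, 0, 35, 0, 0, 0.001, 0, 0, 0, 35],
)

```text
time: 19.0
ee_pos: [0.4008, 0.1025, 0.1569]
tool_rot: [-2.721, -1.571, -0.001]
force: [0.3, -0.2, 0.2]
grip_width: 0.35
finger_force: 0.0
```

>>> jog_arm(
  commands=[0, 0, -0.01, 0, 0, 0, 35, 0, 0, -0.03, 0, 0, 0, 35, 0, 0, -0.06, 0, 0, 0, 35, 0, 0, -0.1, 0, 0, 0, 35, 0, 0, -0.15, 0, 0, 0, 35, -0.1, -0.05, -0.18, 0, 0, 0, 35, -0.2, -0.05, -0.18, 0, 0, 0, 35, -0.25, -0.05, -0.18, 0, 0, 0, 35, -0.25, -0.05, -0.18, 0, 0, 0, 35, -0.25, -0.05, -0.18, 0, 0, 0, 35, -0.25, -0.05, -0.18, 0, 0, 0, 35],
)

```text
time: 20.38
ee_pos: [0.2811, -0.033, 0.3388]
tool_rot: [2.718, 1.57, 0.016]
force: [-0.3, -0.4, -0.2]
grip_width: 0.347
finger_force: 0.0
```

```bash
python3 - <<'E'
from h import *
s0=manip.get_state();print(s0['time'],s0['joint_positions'],s0['ee_pos'],s0['force'])
t=manip.grab_frame('top')[:,:,::-1];s=manip.grab_frame('side')[:,:,::-1]
cv2.imwrite('pics/t3.png',t);cv2.imwrite('pics/s3.png',s)
f=lambda a,k:cv2.resize(a,None,fx=k,fy=k,interpolation=cv2.INTER_CUBIC)
a=np.zeros((560,800,3),np.uint8);a[:400,:400]=f(t[140:240,145:245],4);a[:,400:]=f(s[110:250,190:290],4)
cv2.imwrite("pics/p3.png",a)
E
```

```text
20.375 [-0.1518 -0.3875  0.1127  2.1285  0.0411  1.3881 -0.5775] [ 0.2811 -0.033   0.3388] [-0.2966 -0.4428 -0.2104]
```

```bash
python3 - <<'E'
from h import *
s0,s1,s2,s3=[cv2.imread(f'pics/{n}.png').astype(np.float32) for n in('side0','s1full','s2','s3')]
def tr(a,b,u0,u1,v0,v1,m=8,dv=0):
    R=cv2.matchTemplate(b[v0-m:v1+m+dv,u0-m:u1+m],a[v0:v1,u0:u1],cv2.TM_CCOEFF_NORMED);_,c,_,l=cv2.minMaxLoc(R);return round(c,3),(l[0]-m,l[1]-m)
print('pred ku',proj('side',[.4412,.1734,.133])-proj('side',[.4412,.1734,.173]),'kl',proj('side',[.4412,.1734,.043])-proj('side',[.4412,.1734,.083]))
print('knuckle up',tr(s2,s3,221,234,118,136,6,20),'low',tr(s2,s3,221,234,148,162,6,20),'panel',tr(s2,s3,205,234,115,170,6,20))
print('flap s1',tr(s1,s3,234,270,112,170))
for n,b in dict(vial=(205,222,229,258),bottle=(278,308,215,260),tape=(195,220,180,204)).items():print(n,tr(s0,s3,*b))
E
```

```text
pred ku [[ 0.2105 13.0958]] kl [[ 0.1965 11.8673]]
knuckle up (0.563, (0, 15)) low (0.756, (1, 12)) panel (0.487, (0, 17))
flap s1 (0.999, (0, 0))
vial (0.991, (0, 0))
bottle (0.999, (0, 0))
tape (0.362, (0, 0))
```

```bash
python3 - <<'E'
from h import *
t0,t1,t3=[cv2.imread(f'pics/{n}.png') for n in('top0','t2','t3')]
s3=cv2.imread('pics/s3.png');s1=cv2.imread('pics/s1full.png')
a,b=t0[212:236,184:208].astype(np.float32),t3[206:242,178:214].astype(np.float32)
R=cv2.matchTemplate(b,a,5);print('tape top',cv2.minMaxLoc(R))
# silhouette of the door in side view against s1: compare with predicted hull for yaw, dz
d=(np.abs(s3.astype(int)-s1).sum(2)>45).astype(np.uint8);d=cv2.morphologyEx(d,cv2.MORPH_OPEN,np.ones((3,3)))
d[:, :185]=0;d[:100]=0;d[260:]=0;d[:,260:]=0
def hull(yaw,dz):
    B=lambda x,y0,y1,z0,z1:[(i,j,k) for i in(-x,x) for j in(y0,y1) for k in(z0,z1)]
    m=np.zeros(d.shape,np.uint8)
    for P in (B(4,-160,-14,-10,115),B(4,-96,-70,115,160),B(9,-9,9,0,16),B(9,-9,9,90,106)):
        q=proj('side',w([.4412,.1734,np.radians(yaw)],np.array(P)+[0,0,35+dz]));cv2.fillConvexPoly(m,cv2.convexHull(q.round().astype(np.int32)),1)
    return m
r=[((m&d).sum()/(m|d).sum(),y,z) for y in range(-60,6,3) for z in range(-5,41,5) for m in[hull(y,z)]]
print(sorted(r)[-5:],d.sum())
E
```

```text
tape top (-0.20041468739509583, 0.014943651854991913, (12, 12), (7, 12))
[(np.float64(0.49485783424077434), -30, -5), (np.float64(0.4968394437420986), -27, 15), (np.float64(0.5038363171355499), -27, 0), (np.float64(0.5047801147227533), -27, 10), (np.float64(0.5131832797427652), -27, 5)] 992
```

```bash
python3 -c "
from h import *
go([.36,-.33,.36],60)"
```

```text
[-0.2149, 0.2176, -0.0213] [0.43, -0.4, -0.32]
```

>>> jog_arm(
  commands=[-0.215, 0.218, -0.02, 0, 0, 0, 35, -0.215, 0.218, -0.02, 0, 0, 0, 35, -0.215, 0.218, -0.02, 0, 0, 0, 35, -0.215, 0.218, -0.02, 0, 0, 0, 35, -0.215, 0.218, -0.02, 0, 0, 0, 35, -0.215, 0.218, -0.02, 0, 0, 0, 35, -0.215, 0.218, -0.02, 0, 0, 0, 35, -0.215, 0.218, -0.02, 0, 0, 0, 35, -0.215, 0.218, -0.02, 0, 0, 0, 35],
)

```text
time: 21.6
ee_pos: [0.363, -0.3269, 0.3584]
tool_rot: [2.717, 1.572, 0.017]
force: [0.7, 0.4, -0.0]
grip_width: 0.353
finger_force: 0.0
```

```bash
cat >v.py <<'E'
from h import *
t=manip.grab_frame('top')[:,:,::-1];s3=manip.grab_frame('side')[:,:,::-1].copy()
cv2.imwrite('pics/t4.png',t);cv2.imwrite('pics/s4.png',s3)
t0=cv2.imread('pics/top0.png');s1=cv2.imread('pics/s1full.png')
R=cv2.matchTemplate(t[206:242,178:214].copy(),t0[212:236,184:208].copy(),5);print('tape top (want 6,6)',cv2.minMaxLoc(R))
def B(x,y0,y1,z0,z1):return [(i,j,k) for i in(-x,x) for j in(y0,y1) for k in(z0,z1)]
for cam,img,ref,win in(('side',s3,s1,(185,260,100,260)),('top',t,t0,(140,240,185,245))):
    d=(np.abs(img.astype(int)-ref).sum(2)>45).astype(np.uint8);d=cv2.morphologyEx(d,cv2.MORPH_OPEN,np.ones((2,2)))
    k=np.zeros_like(d);k[win[2]:win[3],win[0]:win[1]]=1;d*=k
    r=[]
    for y in range(-60,6,3):
        for z in range(-5,46,5):
            m=np.zeros(d.shape,np.uint8)
            for P in (B(4,-160,-14,-10,115),B(4,-96,-70,115,160),B(9,-9,9,0,16),B(9,-9,9,90,106)):
                q=proj(cam,w([.4412,.1734,np.radians(y)],np.array(P)+[0,0,35+z]));cv2.fillConvexPoly(m,cv2.convexHull(q.round().astype(np.int32)),1)
            m*=k;r.append((round((m&d).sum()/(m|d).sum(),3),y,z))
    print(cam,sorted(r)[-4:],d.sum())
E
python3 v.py
```

```text
tape top (want 6,6) (-0.2159869521856308, 0.8361350893974304, (1, 1), (6, 6))
side [(np.float64(0.266), -30, 15), (np.float64(0.266), -30, 20), (np.float64(0.266), -30, 25), (np.float64(0.268), -30, 35)] 4437
top [(np.float64(0.556), 3, 30), (np.float64(0.566), 3, 35), (np.float64(0.582), 3, 40), (np.float64(0.609), 3, 45)] 1105
```

```bash
python3 - <<'E'
from h import *
def B(x,y0,y1,z0,z1):return [(i,j,k) for i in(-x,x) for j in(y0,y1) for k in(z0,z1)]
for cam,fn,zs in(('side','s3',range(-10,50,4)),('top','t4',range(-10,50,4)),('side','s2',range(-10,70,4))):
    g=cv2.imread(f'pics/{fn}.png',0);e=cv2.Canny(g,30,80);D=np.minimum(cv2.distanceTransform(255-e,cv2.DIST_L2,3),4)
    r=[]
    for y in range(-60,3,2):
        for z in zs:
            c=0;n=0
            for P in (B(4,-160,-14,-10,115),B(4,-96,-70,115,160)):
                q=cv2.convexHull(proj(cam,w([.4412,.1734,np.radians(y)],np.array(P)+[0,0,35+z])).astype(np.float32))
                m=np.zeros(g.shape,np.uint8);cv2.polylines(m,[q.round().astype(np.int32)],True,1);c+=D[m>0].sum();n+=m.sum()
            r.append((round(c/n,2),y,z))
    print(cam,fn,sorted(r)[:6])
E
```

```text
side s3 [(np.float64(0.78), -26, 6), (np.float64(0.79), -28, 2), (np.float64(0.81), -28, -2), (np.float64(0.81), -26, 2), (np.float64(0.81), -26, 10), (np.float64(0.83), -26, -2)]Traceback (most recent call last):
  File "<stdin>", line 10, in <module>
  File "h.py", line 7, in proj
    c=manip.camera_model(n)
ValueError: time passes only in moves, steps and waits
```

```bash
python3 -c "
from cell import manip
print(manip.job_done())"
```

```text
the job is handed in; nothing more can be done
None
```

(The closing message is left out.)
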